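# Park the tube rotator with its empty cradle up and load the tube

## Task

Turn the tube rotator's rotor by its black hand grip until the orange mark faces straight up, let go, and slide the red parking lock fully home so that its bolt drops into the rotor's notch. Then lay the white-capped sample tube from the blue mat gently in the empty top cradle, cap towards the hand grip like the other tubes, and leave the rotor parked. Do not bump the clear hood or disturb the other things on the table.

Things in the scene. Friction and masses are not known exactly. Their poses are not given: they have to be found in the camera images.
- rotator: Fixed bench tube rotator. Origin on the table under the rotor's axis, mid-length; x to its rear (front -x, roughly to the robot), y along the axis from tailstock (y -97 to -120 mm, 50 wide, top 137) to headstock (y +65 to +121, x -50 to +50, top 150), z up. Base plate: top 20, x -75 to +111, y -122 to +122. The rotor's axis is at x 0, z 112, held between spindle and pointed centre.
- hood: Clear splash hood with blue edges, fixed, in the rotator's frame: y -8 to +60 mm; upright sheet at x 104 up to z 202, then leaning forward to its front edge at x 50, z 277. It hangs over the cradles from behind: reach the top cradle from the front with the gripper's body leaning 30 to 45 degrees to the front (-x). Hand grip and lock are beside it.
- rotor (a joint): Rotor angle, rad. 0: mark and empty cradle straight up; positive: leaning to the rotator's front (-x), so it is turned rearwards over the top to reach 0. Starts 0.65 to 1.15. Light friction (0.03 N m); stays where left.
- rotor_grip (a point): Point on the rotor's axis in the black ribbed hand grip (rotator's x 0, y -68, z 112 mm): a round roller of 35 mm diameter, y -34.5 to -87.5. Grip it across with the fingers either side and swing about the axis. A round plate of 104 mm diameter stands at y -28.5 to -34.5. Axes turn with the rotor: z to the mark, y to the headstock.
- mark (a point): Middle of the orange line along the hand grip, on its surface 17.5 mm from point rotor_grip, on the side of the empty cradle.
- cradle (a point): Where the middle of a seated tube lies: 42 mm from the axis on the mark's side, rotator's y +8. Axes turn with the rotor: z outwards (up when parked), y to the headstock. Two blue U clips, 8 mm long: body clip at y +24 mm (18 wide inside), cap clip at y -26 (22 wide); mouths flare to 10 mm above. Free for fingers: 42 mm between clips, 18 mm below. End plates at y +41 and -37. Other cradles are full.
- lock (a joint): Travel of the red parking lock along the rotator's -y, m: 0 open, 0.015 home. Its round-nosed 8 mm bolt enters a 10 mm notch of the rotor only with the mark within about 5 degrees of up, and trues the rotor; else it stops after 5 mm. Slides with about 1.5 N; stays where left.
- lock_thumb (a point): Middle of the +y (headstock end) face of the lock's red thumb piece, where a fingertip pushes it towards -y. Thumb piece: 22 mm in x, 10 in y, top 10 above this point. The headstock's flat top lies 18 mm below this point and reaches 14 mm beyond it in +y when open.
- sample_tube: White-capped sample tube lying on the mat, 66 mm long, 14 g: body 15.6 mm diameter, cap 19.6 mm diameter over the last 14 mm. Origin at the centre of its flat bottom end, z along it to the cap.
- tube_mid (a point): Middle of the tube on its axis, 33 mm from the bottom end; axes as the tube; about 11 mm above the table at the start.
- tube_cap (a point): Centre of the tube's cap, on the axis, 59 mm from the bottom end.
- bench_mat: Flat blue mat under the tube, 170 x 130 mm, 2 mm thick, fixed; origin under its centre.
- dropper_a: Dropper bottle standing between rotator and mat, at the back, 27 mm diameter, 84 mm tall; leave alone. Origin under its centre.
- dropper_b: Second dropper bottle, same size; leave alone.
- timer: White bench timer, 62 x 67 x 20 mm; leave alone.
- marker: Marker pen lying in front of the rotator, 135 mm long, 17 mm thick; leave alone.
- blue_rack: Blue tube rack with tubes, 70 x 129 x 70 mm, right of the mat; leave alone.

How it is judged:
By the outcome, as a careful person would: the job done as asked, in the order asked, and still so for the second after the job is handed in, with the robot touching nothing.
It also fails if it takes over 72 s, if anything falls off the work surface, if the arm or the gripper's body presses on something with over 40 N, if the wrist force passes 120 N, or if a joint passes its speed limit or range.

## Robot

A 6-joint arm with a two-finger parallel gripper is mounted at the origin on a cart in front of the work surface, level with it; the furniture and walls round the work are solid. World frame = base frame: x ahead of the robot, y to its left, z up, the work surface at z = 0. Lengths are in m, angles in rad, forces in N, time in s.
With the tool pointing down it reaches from about 0.35 to 0.85 m from the base axis. Payload 8.1 kg.
Tool frame: the origin (TCP) lies at the very end of the fingers, on their centre line; the grasp point (between the pads) lies 19 mm behind it; z points along the fingers, y is the line along which they close (so a half turn about z gives the same grasp; the last joint's range is limited). The gripper opens to 93 mm and grips with 3 to 60 N. Pads are 15 mm wide; open, the fingers measure 128 mm over their backs; the gripper's body (75 mm by 188 mm) begins 65 mm behind the grasp point.
Start: joints at [1.049, 0.13, 1.488, -0, 1.523, -0.085], TCP at [0.254, 0.544, 0.219] pointing down, gripper open.
Joint ranges: [-2.96, 2.96], [-0.89, 2.26], [0.02, 2.5], [-1.34, 4.48], [0, 2.73], [-2.66, 2.66]. Speed limits (rad/s): [2.39, 2.39, 2.79, 3.14, 3.14, 3.14].

## Interface

Orientations are given as a rotation vector (axis times angle).
In Python, from plant import robot gives the robot as it stands. The module is installed in compiled form; this text tells all that it offers.
- The arm moves only by the tool play_rows, never from a script. Its argument "increments" is text: rows parted by semicolons, each of 5 numbers parted by spaces: the shift along the tool's x, y, z in mm, then the turn about the tool's z in degrees, then the closure, from -1 (fully open) to 1 (shut). In form: dx dy dz yaw claw; .... A call has 1 to 20 rows; each row is the pose to reach, as a shift and turn from the pose commanded when the call began, along the tool's axes at that moment; what a row does not reach only later rows make up. A row lasts 1/10 s, in which the tool goes at most 50 mm and 8.59 degrees, less where a joint would pass 70% of its speed; a pose out of reach is approached as far as the arm can. A call with a gripper value outside its range is refused whole. The fingers move at their own pace and stop on an object; "force" is the grip in N (left out, the last holds). Time passes only in rows, so rows that repeat a pose let the fingers close. It gives the time, the measured TCP pose, the force, the opening and the grip force at its end, in the units of the state.
- robot.read_state(): the state, without advancing time (a new reading comes with each control period).
- robot.read_camera(name): name is "scene" or "top" or "wrist"; returns the picture (480x640x3 uint8, blue, green, red); there is no depth.
- robot.calibration(name): a dict with "vertical_fov" (degrees; the focal length in pixels is half the picture's height over the tangent of half this angle, whatever the lens; pixels are square), "cx", "cy" (the principal point, pixels), "rvec" (rotation vector, rad) and "tvec" (3), from world to camera coordinates, as OpenCV has them. Camera axes: x right, y down, z forward; pixel columns grow to the right and rows downward; lengths in m; the calibration is good to about 2 mm. A picture is of the moment at which its call begins: read the wrist's pose just before it. calibration takes no time and is no camera call; for the wrist camera it gives the pose at the moment of the call.
- robot.close_job(): hands the job in; it is judged then, once.
Trained networks look in the newest picture that a camera, given by its name, has taken for a name from the list of things; names that differ only in an ending like _2 or _b are one class to them, and where a whole thing is asked for, a point or a joint stands for the part that bears it (a point fixed in the world has none). Each returns a list of dicts, best first, with "conf" (0 to 1); they miss things now and then, are a little off and sometimes report something else, mostly with a low value. They report only what shows in the picture. A call takes as long as a camera call.
- robot.recognise(camera, query): "centre" ([x, y, z] in m, in world coordinates, good to about 4 mm: the middle of the surface that is visible of it).
- robot.regions_of(camera, query): "pixels" (480x640 bool, what is visible of it).
- robot.landmark_of(camera, query): "centre" ([x, y, z] in m, in world coordinates, good to about 4 mm: a listed point, or the origin of a listed thing).
The state is a dict: "t": time; "q": joint angles; "dq": joint speeds; "joint_torque": joint torques, N m; "tool_pos": TCP position; "orientation": TCP orientation; "force": force on the tool from outside, world axes, zero at the start; "wrist_torque": the same for the moment, N m; "opening": finger opening in m; "gripper_force": force on a finger pad.
Only numpy, scipy, OpenCV 4.12 (cv2) and the standard library are available. Lean on these libraries where they do the work, as an engineer would, in place of code of your own. Each camera call takes 0.05 s, during which the arm holds its last target. There are 200 camera calls.

## Working session

There is one attempt and no reset: what is moved stays moved. The work goes in short steps, Python scripts to look and compute and a tool call to move; the robot and the scene stay as the last step left them, time stands still between calls to the robot, and variables do not carry over. Pictures are saved under pics/ and viewed, at most 10 in all, crops included, and the job is handed in when it is done.

Besides the shell and the picture viewer there is one more tool, called as name(argument=value, ...) on one line, values as JSON. play_rows: Moves the arm, as the interface text tells. Its arguments: {"type":"object","properties":{"increments":{"type":"string"},"force":{"type":"number"}},"required":["increments"]}

```bash
mkdir -p pics; cat > h.py <<'E'
import numpy as np, cv2
from plant import robot
from scipy.spatial.transform import Rotation as R
def snap(c,f=None):
    im=robot.read_camera(c)
    if f: cv2.imwrite('pics/'+f,im)
    return im
def K(c):
    k=robot.calibration(c); f=240/np.tan(np.radians(k['vertical_fov'])/2)
    return np.array([[f,0,k['cx']],[0,f,k['cy']],[0,0,1]]),np.array(k['rvec'],float),np.array(k['tvec'],float)
def proj(c,P):
    A,r,t=K(c); return cv2.projectPoints(np.array(P,float).reshape(-1,3),r,t,A,None)[0].reshape(-1,2)
def ray(c,uv,z):
    A,r,t=K(c); Rm=R.from_rotvec(r.ravel()).as_matrix(); o=-Rm.T@t.ravel()
    d=Rm.T@np.linalg.inv(A)@np.array([uv[0],uv[1],1]); return o+d*(z-o[2])/d[2]
E
cat > a.py <<'E'
from h import *
np.set_printoptions(precision=4,suppress=True)
s=robot.read_state(); print(s['t'],s['tool_pos'],s['orientation'],s['opening'])
for c in ['scene','top']:
    snap(c,c+'0.png')
    print(c,-R.from_rotvec(np.array(K(c)[1]).ravel()).as_matrix().T@K(c)[2].ravel())
    for q in ['rotator','rotor_grip','mark','cradle','lock_thumb','tube_mid','tube_cap','sample_tube','bench_mat','dropper_a','marker','timer','blue_rack']:
        print(c,q,[(np.round(d['centre'],4).tolist(),round(d['conf'],2)) for d in robot.landmark_of(c,q)[:2]])
E
python3 a.py
```

```text
0.0 [0.2535 0.5432 0.2176] [-0.6806 -3.0665  0.0027] 0.09333462135087653
scene [-0.4967 -0.8366  0.8384]
scene rotator [([0.6036, -0.1656, -0.0045], 0.83)]
scene rotor_grip [([0.5697, -0.2308, 0.112], 0.63), ([0.6511, -0.0768, 0.1617], 0.51)]
scene mark [([0.5579, -0.2243, 0.1221], 0.89), ([0.5675, -0.2294, 0.111], 0.73)]
scene cradle []
scene lock_thumb [([0.6502, -0.077, 0.1629], 0.54)]
scene tube_mid [([0.3874, -0.3453, 0.0103], 0.5)]
scene tube_cap [([0.36, -0.3491, 0.0112], 0.59), ([0.3836, -0.3481, 0.0088], 0.44)]
scene sample_tube [([0.411, -0.3373, 0.0072], 0.47)]
scene bench_mat [([0.4087, -0.3539, -0.0004], 0.64)]
scene dropper_a [([0.5949, -0.434, 0.0049], 0.71), ([0.6075, -0.4736, 0.0014], 0.7)]
scene marker [([0.3612, -0.1686, 0.0018], 0.5)]
scene timer [([0.2799, -0.4203, 0.001], 0.64)]
scene blue_rack [([0.4724, -0.5789, -0.004], 0.87)]
top [ 0.3353 -0.294   1.2183]
top rotator [([0.6013, -0.1727, -0.0021], 0.58)]
top rotor_grip [([0.5705, -0.2331, 0.1128], 0.9)]
top mark [([0.5572, -0.2217, 0.1283], 0.66), ([0.5695, -0.2305, 0.1119], 0.35)]
top cradle [([0.5782, -0.149, 0.1416], 0.74)]
top lock_thumb [([0.6458, -0.0766, 0.1661], 0.81)]
top tube_mid [([0.3854, -0.3468, 0.0142], 0.66)]
top tube_cap [([0.4747, -0.5764, -0.002], 0.65), ([0.6114, -0.4782, 0.0015], 0.56)]
top sample_tube [([0.4153, -0.3334, 0.0132], 0.56)]
top bench_mat [([0.4129, -0.3579, -0.0001], 0.76)]
top dropper_a [([0.6118, -0.4803, 0.001], 0.69)]
top marker [([0.3619, -0.1678, 0.0055], 0.81)]
top timer [([0.2827, -0.4271, -0.0002], 0.71), ([0.3823, -0.3463, 0.0127], 0.6)]
top blue_rack [([0.4773, -0.5758, -0.0012], 0.78)]
```

View pics/scene0.png

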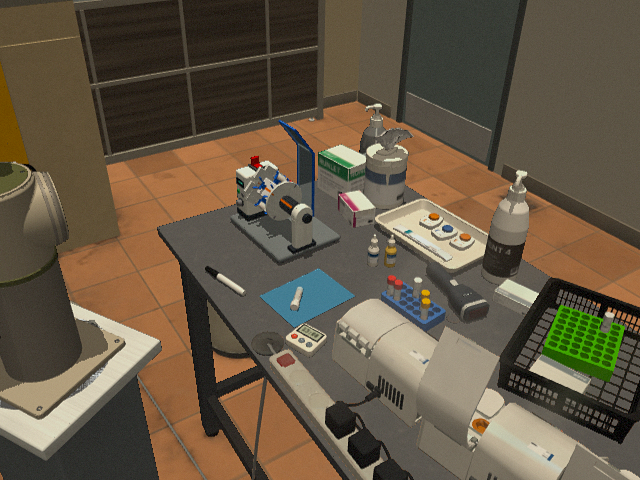

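View pics/top0.png

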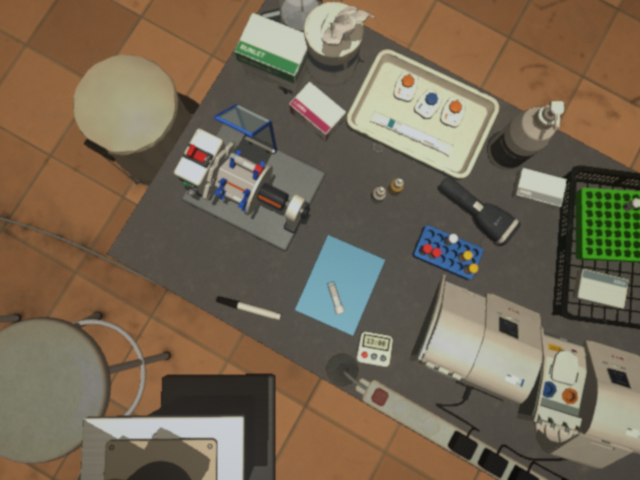

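The scene picture shows the rotator at about (285,215), with its mark on the grip at (285,207), the red lock at (255,162) and the hood at (305,165). The tube is at (297,298) on the mat. The top picture agrees: tube (335,297) with its cap end towards the lower right, lock (200,152), and orange grip (270,200).

The moves only offer a yaw about the tool's z, so I need to see how tilt behaves. I'll go above the rotator first, then test a pose at the edge of reach.

play_rows(increments="-32 -31 -20 8 -1;-64 -62 -40 16 -1;-96 -94 -60 24 -1;-128 -125 -80 32 -1;-160 -156 -100 40 -1;-192 -188 -120 48 -1;-224 -219 -140 56 -1;-256 -250 -160 64 -1;-288 -282 -180 72 -1;-320 -313 -200 80 -1;-352 -344 -220 88 -1;-384 -376 -240 92 -1;-416 -407 -250 92 -1;-448 -438 -260 92 -1;-480 -470 -260 92 -1;-511 -501 -260 92 -1;-511 -501 -260 92 -1")

```text
t: 3.1
tool_pos: [0.5056, -0.131, 0.4765]
orientation: [-2.682, -1.633, 0.004]
force: [0.6, 0.5, -0.1]
opening: 0.0927
gripper_force: 0.0
```

```bash
cat > st.py <<'E'
from h import *
np.set_printoptions(precision=4,suppress=True)
s=robot.read_state(); M=R.from_rotvec(s['orientation']).as_matrix()
print(s['t'],s['tool_pos'],'q',np.array(s['q']),'\nX',M[:,0],'Y',M[:,1],'Z',M[:,2],'F',np.array(s['force']),s['opening'],s['gripper_force'])
E
python3 st.py; sed -n 1,5p /dev/null; python3 -c "
import plant;print([x for x in dir(plant.robot) if x[0]!='_'])"
```

```text
3.1 [ 0.5056 -0.131   0.4765] q [-0.3508 -0.028   1.1835 -0.0014  1.9889  0.1254] 
X [ 0.4589  0.8885 -0.0016] Y [ 0.8885 -0.459  -0.0026] Z [-0.0031 -0.0002 -1.    ] F [ 0.5699  0.4509 -0.0511] 0.09272737867371439 0.0
['IKError', 'calibration', 'close_job', 'landmark_of', 'read_camera', 'read_state', 'recognise', 'regions_of']
```

play_rows(increments="0 50 0 0 -1;0 100 0 0 -1;0 150 0 0 -1;0 200 0 0 -1;0 250 0 0 -1;0 300 0 0 -1;0 350 0 0 -1;0 400 0 0 -1;0 450 0 0 -1;0 500 0 0 -1")

```text
t: 4.1
tool_pos: [0.7632, -0.2731, 0.4173]
orientation: [2.648, 1.622, 0.044]
force: [0.7, 0.1, 0.0]
opening: 0.0931
gripper_force: 0.0
```

```bash
python3 st.py
```

```text
4.1 [ 0.7632 -0.2731  0.4173] q [-0.408   0.9491  0.0224  0.0032  2.1245  0.0652] 
X [0.4541 0.8909 0.0056] Y [ 0.8899 -0.4539  0.0453] Z [ 0.0429 -0.0156 -0.999 ] F [0.6864 0.0525 0.0104] 0.09308280645152853 0.0
```

play_rows(increments="0 0 0 0 -1;0 0 0 0 -1;0 0 0 0 -1")

```text
t: 4.4
tool_pos: [0.7625, -0.2725, 0.4186]
orientation: [2.648, 1.623, 0.044]
force: [0.1, 0.8, 0.3]
opening: 0.0926
gripper_force: 0.0
```

```bash
python3 st.py
```

```text
4.4 [ 0.7625 -0.2725  0.4186] q [-0.4078  0.9475  0.0224  0.0032  2.1266  0.0654] 
X [0.454  0.891  0.0056] Y [ 0.89   -0.4538  0.0449] Z [ 0.0425 -0.0154 -0.999 ] F [0.111  0.7626 0.3315] 0.09262349840368599 0.0
```

play_rows(increments="0 50 0 0 -1;0 100 0 0 -1;0 150 0 0 -1;0 200 0 0 -1;0 250 0 0 -1;0 300 0 0 -1")

```text
t: 5.0
tool_pos: [0.8048, -0.3109, 0.3517]
orientation: [2.619, 1.604, 0.083]
force: [-0.4, 0.7, -0.3]
opening: 0.0928
gripper_force: 0.0
```

```bash
python3 st.py
```

```text
5.0 [ 0.8048 -0.3109  0.3517] q [-0.4309  1.031   0.0228  0.0071  2.0003  0.0441] 
X [0.454  0.8909 0.01  ] Y [ 0.8872 -0.4531  0.087 ] Z [ 0.082  -0.0306 -0.9962] F [-0.3846  0.7164 -0.2858] 0.0927801397579686 0.0
```

play_rows(increments="-30 430 -255 0 -1;-30 430 -255 0 -1")

```text
t: 5.2
tool_pos: [0.8069, -0.3265, 0.3726]
orientation: [2.586, 1.584, 0.124]
force: [0.2, -0.7, 0.9]
opening: 0.0932
gripper_force: 0.0
```

```bash
python3 st.py
```

```text
5.2 [ 0.8069 -0.3265  0.3726] q [-0.4481  1.0081  0.0226  0.0117  1.9774  0.0291] 
X [0.4536 0.8911 0.0139] Y [ 0.8824 -0.4513  0.1327] Z [ 0.1245 -0.0479 -0.9911] F [ 0.1685 -0.6681  0.8549] 0.09320778304543494 0.0
```

play_rows(increments="-20 450 -200 0 -1;-20 450 -200 0 -1")

```text
t: 5.4
tool_pos: [0.8134, -0.3412, 0.3873]
orientation: [2.552, 1.562, 0.164]
force: [0.3, 0.1, -0.1]
opening: 0.0932
gripper_force: 0.0
```

play_rows(increments="-20 460 -180 0 -1")

```text
t: 5.5
tool_pos: [0.8205, -0.3497, 0.3936]
orientation: [2.528, 1.548, 0.191]
force: [1.0, 0.3, 0.1]
opening: 0.0928
gripper_force: 0.0
```

play_rows(increments="-10 470 -160 0 -1")

```text
t: 5.6
tool_pos: [0.8292, -0.358, 0.4016]
orientation: [2.5, 1.53, 0.221]
force: [-0.1, 0.2, 0.5]
opening: 0.093
gripper_force: 0.0
```

play_rows(increments="-10 480 -140 0 -1")

```text
t: 5.7
tool_pos: [0.8379, -0.366, 0.409]
orientation: [2.473, 1.513, 0.249]
force: [0.2, 0.6, 0.6]
opening: 0.093
gripper_force: 0.0
```

```bash
python3 st.py
```

```text
5.7 [ 0.8379 -0.366   0.409 ] q [-0.4785  0.9784  0.0225  0.027   1.8534  0.0051] 
X [0.4517 0.8918 0.0242] Y [ 0.8524 -0.4395  0.2833] Z [ 0.2633 -0.1074 -0.9587] F [0.163  0.6151 0.5692] 0.09302904182214268 0.0
```

```bash
cat > d.py <<'E'
from h import *
np.set_printoptions(precision=1,suppress=True)
Y=np.array([.451,.8926,0]);X=np.array([.8926,-.451,0]);Z=np.array([0,0,1.]);O=np.array([.601,-.171,0])
def W(x,y,z): return O+(X*x+Y*y+Z*z)/1000
def delta(T):
    s=robot.read_state(); M=R.from_rotvec(s['orientation']).as_matrix()
    return 1000*M.T@(np.array(T)-s['tool_pos'])
def zt(): return R.from_rotvec(robot.read_state()['orientation']).as_matrix()
E
python3 - <<'E'
from d import *
M=zt(); a=W(0,-70,112)
print('pre',delta(a-.09*M[:,2]),'in',delta(a+.028*M[:,2]), 'M in rot', (np.array([X,Y,Z])@M).round(3))
E
```

```text
pre [ -10.3 -371.2  109.8] in [ -10.3 -371.2  227.8] M in rot [[ 0.   1.   0.3]
 [ 1.  -0.   0. ]
 [ 0.   0.3 -1. ]]
```

play_rows(increments="-1 -45 0 0 -0.3;-2 -90 0 0 -0.3;-4 -135 0 0 -0.3;-6 -180 0 0 -0.3;-8 -225 10 0 -0.3;-10 -270 20 0 -0.3;-10 -315 40 0 -0.3;-10 -350 70 0 -0.3;-10 -371 105 0 -0.3;-10 -371 110 0 -0.3;-10 -371 110 0 -0.3;-10 -371 110 0 -0.3")

```text
t: 6.9
tool_pos: [0.5424, -0.2213, 0.1949]
orientation: [2.479, 1.517, 0.244]
force: [1.1, 0.7, 0.1]
opening: 0.0603
gripper_force: 0.0
```

```bash
python3 st.py; python3 - <<'E'
from d import *
M=zt(); a=W(0,-70,112)
snap('wrist','w1.png')
for q in ['rotor_grip','mark']: print(q,[(np.round(d['centre'],4).tolist(),round(d['conf'],2)) for d in robot.landmark_of('wrist',q)[:2]])
print(proj('wrist',[W(0,-87.5,112),W(0,-34.5,112),W(0,-70,112)]))
print('in',delta(a+.028*M[:,2]))
E
```

```text
6.9 [ 0.5424 -0.2213  0.1949] q [-0.4945 -0.1751  1.8595  0.0328  1.1786 -0.0305] 
X [0.4517 0.8918 0.0242] Y [ 0.8545 -0.4403  0.2757] Z [ 0.2565 -0.1039 -0.9609] F [1.0536 0.7388 0.1398] 0.06032904659672211 0.0
rotor_grip [([0.5667, -0.2298, 0.1173], 0.86), ([0.5931, -0.4357, 0.0005], 0.3)]
mark [([0.5545, -0.2245, 0.1234], 0.79), ([0.5698, -0.2277, 0.116], 0.46)]
[[313.  264.9]
 [312.3 201.6]
 [312.7 244.7]]
in [ -0.6  -1.7 120.4]
```

View pics/w1.png

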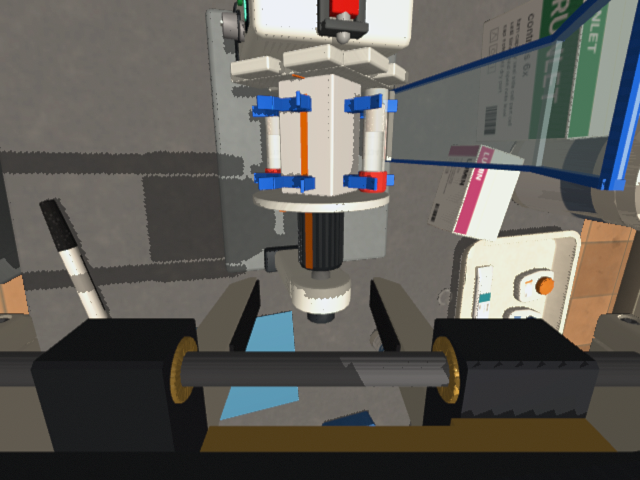

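The wrist picture shows the roller at columns 299–342, rows 212–270, with the orange line left of centre (308). The fingertips are near (255,285) and (372,285), straddling the roller. I'll check the projection offsets.

```bash
python3 - <<'E'
from d import *
s=robot.read_state(); M=zt(); T=np.array(s['tool_pos'])
print('tips',proj('wrist',[T-.03*M[:,1],T+.03*M[:,1],T]))
im=cv2.imread('pics/w1.png')
for r in (225,240,255):
    g=im[r].astype(int); 
    print(r,[tuple(int(v) for v in g[c]) for c in range(292,350,4)])
print(proj('wrist',[W(0,-60,112),W(4,-60,112),W(0,-60,116),W(0,-20,112),W(50,-31,112),W(-50,-31,112),W(0,107,168)]))
print('top',proj('top',[W(0,-87,112),W(0,-34,112),W(-75,-122,20),W(111,-122,20),W(-75,122,20)]),'scene',proj('scene',[W(0,-87,112),W(0,-34,112),W(-75,-122,20),W(111,-122,20),W(-75,122,20)]))
E
```

```text
tips [[260.1 294.3]
 [369.  294.1]
 [314.6 294.2]]
225 [(78, 82, 81), (81, 83, 82), (36, 36, 33), (37, 40, 53), (4, 61, 135), (27, 49, 85), (32, 30, 29), (47, 46, 45), (37, 37, 33), (42, 40, 39), (43, 43, 41), (38, 38, 35), (38, 37, 37), (139, 144, 144), (139, 145, 144)]
240 [(79, 83, 82), (81, 83, 83), (37, 36, 34), (37, 39, 45), (6, 62, 136), (23, 45, 82), (31, 30, 28), (47, 46, 46), (36, 34, 33), (38, 36, 34), (44, 43, 42), (39, 38, 36), (39, 38, 37), (138, 143, 143), (138, 143, 143)]
255 [(91, 101, 104), (93, 102, 106), (43, 43, 40), (36, 36, 38), (5, 62, 137), (20, 53, 106), (33, 31, 28), (46, 45, 43), (36, 34, 32), (36, 35, 33), (43, 42, 40), (39, 38, 37), (38, 38, 36), (138, 145, 143), (138, 143, 143)]
[[312.6 232.9]
 [317.3 232.5]
 [314.  234. ]
 [312.1 183.1]
 [370.2 194.2]
 [247.9 200.4]
 [339.3 -53.2]]
top [[284.3 202.4]
 [259.6 190.3]
 [284.9 251.2]
 [325.2 171.9]
 [179.2 198.9]] scene [[296.2 210.1]
 [284.  200.9]
 [278.6 259.1]
 [340.7 234.4]
 [228.3 214.8]]
```

```bash
python3 - <<'E'
from d import *
for c in ['wrist','top','scene']: print(c,K(c)[0].round(1).tolist(), {k:v for k,v in robot.calibration(c).items() if k not in('rvec','tvec')})
out=[]
for c,(x0,y0) in [('scene',(220,140)),('top',(165,95))]:
    im=cv2.imread(f'pics/{c}0.png')[y0:y0+160,x0:x0+160]
    im=cv2.resize(im,None,fx=2.5,fy=2.5,interpolation=cv2.INTER_CUBIC)
    P=[W(0,-87,112),W(0,-34,112),W(-75,-122,20),W(111,-122,20),W(-75,122,20),W(111,122,20),W(104,-8,202),W(50,-8,277),W(50,60,277),W(0,107,168)]
    for p in proj(c,P): cv2.drawMarker(im,tuple(int(v) for v in (p-[x0,y0])*2.5),(0,255,0),0,8,1)
    out.append(im)
im=cv2.resize(cv2.imread('pics/w1.png'),(400,300))
cv2.imwrite('pics/c1.png',np.hstack(out))
E
```

```text
wrist [[330.9, 0.0, 314.4], [0.0, 330.9, 239.7], [0.0, 0.0, 1.0]] {'vertical_fov': 71.89832239356002, 'cx': 314.44034740907387, 'cy': 239.68593267549255}
top [[590.2, 0.0, 319.1], [0.0, 590.2, 236.9], [0.0, 0.0, 1.0]] {'vertical_fov': 44.25575519930991, 'cx': 319.1420633769865, 'cy': 236.91150004122701}
scene [[592.7, 0.0, 311.5], [0.0, 592.7, 234.3], [0.0, 0.0, 1.0]] {'vertical_fov': 44.087939455325326, 'cx': 311.46192185537177, 'cy': 234.29320748192586}
```

View pics/c1.png

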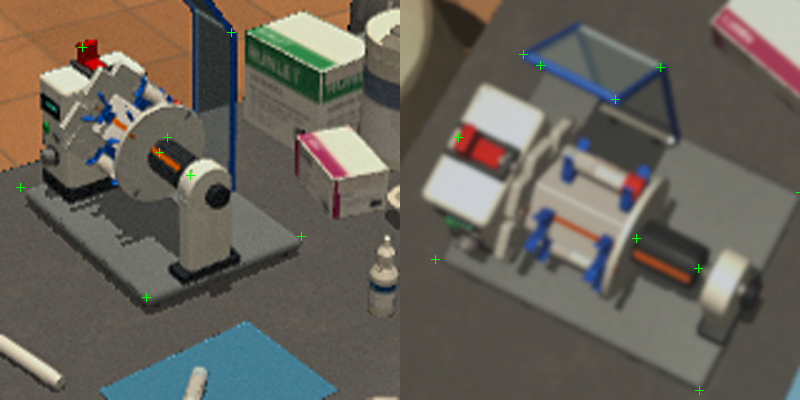

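The crops show the roller, base corners and lock within about 3 mm of the projected crosses, apart from a slight barrel distortion at the edges. I'll descend astride the roller with the fingers wide and find it by touch.

play_rows(increments="-2 2 25 0 -0.7;-2 2 50 0 -0.7;-2 2 75 0 -0.7;-2 2 95 0 -0.7;-2 2 107 0 -0.7;-2 2 115 0 -0.7;-2 2 115 0 -0.7;-2 2 115 0 -0.7")

```text
t: 7.85
tool_pos: [0.576, -0.2376, 0.0892]
orientation: [2.475, 1.515, 0.247]
force: [-0.1, -0.7, 0.3]
opening: 0.0793
gripper_force: 0.0
```

play_rows(increments="0 4 0 0 -0.7;0 8 0 0 -0.7;0 12 0 0 -0.7;0 15 0 0 -0.7;0 15 0 0 -0.7")

```text
t: 8.35
tool_pos: [0.5886, -0.2441, 0.0926]
orientation: [2.475, 1.515, 0.247]
force: [0.0, 0.2, 0.3]
opening: 0.0794
gripper_force: 0.0
```

```bash
python3 st.py
```

```text
8.35 [ 0.5886 -0.2441  0.0926] q [-0.491   0.0608  1.8282  0.0355  0.9697 -0.0347] 
X [0.4516 0.8919 0.024 ] Y [ 0.8535 -0.4397  0.2797] Z [ 0.26   -0.1058 -0.9598] F [0.0415 0.2007 0.2861] 0.0793648567174762 0.0
```

play_rows(increments="0 3 0 0 -0.7;0 5 0 0 -0.7;0 7 0 0 -0.7;0 7 0 0 -0.7")

```text
t: 8.75
tool_pos: [0.5936, -0.2467, 0.0936]
orientation: [2.477, 1.516, 0.245]
force: [-2.6, 1.3, -0.5]
opening: 0.079
gripper_force: 1.3
```

play_rows(increments="0 2 0 0 -0.7;0 2 0 0 -0.7")

```text
t: 8.95
tool_pos: [0.5939, -0.2468, 0.0928]
orientation: [2.48, 1.518, 0.243]
force: [-8.2, 3.8, 0.7]
opening: 0.0791
gripper_force: 3.8
```

play_rows(increments="0 2 0 0 -0.7;0 2 0 0 -0.7")

```text
t: 9.15
tool_pos: [0.5941, -0.2469, 0.092]
orientation: [2.482, 1.52, 0.24]
force: [-12.3, 5.8, -0.8]
opening: 0.0797
gripper_force: 6.2
```

play_rows(increments="0 0 -3 0 -0.7;0 0 -6 0 -0.7;0 0 -8 0 -0.7;0 0 -8 0 -0.7")

```text
t: 9.55
tool_pos: [0.5922, -0.246, 0.0998]
orientation: [2.482, 1.52, 0.241]
force: [-10.2, 5.3, -0.3]
opening: 0.0793
gripper_force: 5.7
```

```bash
python3 st.py; python3 - <<'E'
from d import *
im=snap('wrist','w2.png')
for q in ['rotor_grip','mark','cradle']: print(q,[(np.round(d['centre'],4).tolist(),round(d['conf'],2)) for d in robot.landmark_of('wrist',q)[:2]])
h=cv2.cvtColor(im,cv2.COLOR_BGR2HSV); m=cv2.inRange(h,(5,180,90),(16,255,255))
n,l,s,c=cv2.connectedComponentsWithStats(m)
print([(s[i].tolist(),c[i].round(1).tolist()) for i in range(1,n) if s[i,4]>25])
E
```

```text
9.55 [ 0.5922 -0.246   0.0998] q [-0.491   0.0705  1.8021  0.035   0.9951 -0.034 ] 
X [0.4516 0.8919 0.0242] Y [ 0.8558 -0.4406  0.2711] Z [ 0.2525 -0.1017 -0.9622] F [-10.1925   5.2598  -0.2514] 0.07928628336633277 5.723986563971266
rotor_grip [([0.5688, -0.2296, 0.1171], 0.65)]
mark [([0.561, -0.2256, 0.1283], 0.95), ([0.6173, -0.4753, 0.0013], 0.53)]
cradle [([0.587, -0.1507, 0.1474], 0.56)]
[([221, 0, 14, 13, 48], [228.0, 5.5]), ([230, 79, 21, 120, 1636], [240.5, 137.6]), ([247, 276, 17, 75, 949], [255.4, 312.9]), ([582, 314, 15, 16, 152], [589.6, 320.7])]
```

View pics/w2.png

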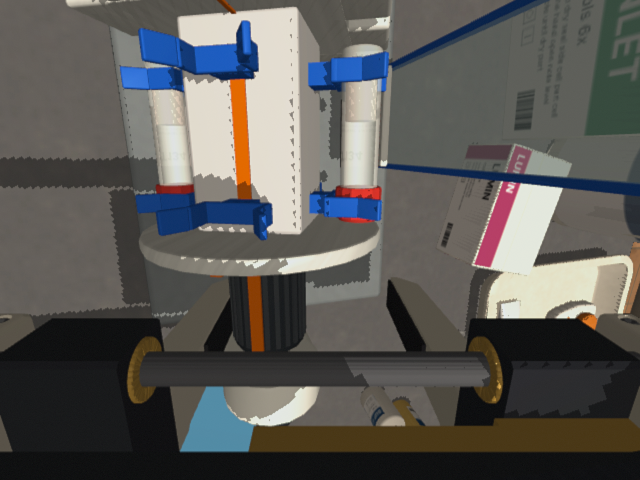

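The wrist picture shows the roller at columns 231–305, with the orange line at column 255. It is turning without slip, about 26° done and roughly 27° left.

play_rows(increments="0 0 -3 0 -0.7;0 0 -6 0 -0.7;0 0 -7.5 0 -0.7;0 0 -7.5 0 -0.7;0 0 -7.5 0 -0.7")

```text
t: 10.25
tool_pos: [0.5904, -0.2451, 0.1068]
orientation: [2.482, 1.52, 0.241]
force: [-9.4, 5.9, -1.1]
opening: 0.0797
gripper_force: 5.3
```

```bash
cat > ang.py <<'E'
from d import *
import sys
im=snap('wrist',sys.argv[1]); k=K('wrist'); M=zt()
for q in ['mark','cradle','rotor_grip']: 
    for d in robot.landmark_of('wrist',q)[:1]:
        v=np.array(d['centre'])-W(0,0,112); print(q,round(d['conf'],2),'xyz',1000*np.array([v@X,v@Y,v@Z]))
h=cv2.cvtColor(im,cv2.COLOR_BGR2HSV); m=cv2.inRange(h,(5,180,90),(16,255,255))
n,l,s,c=cv2.connectedComponentsWithStats(m)
print([(s[i].tolist(),c[i].round(1).tolist()) for i in range(1,n) if s[i,4]>60])
g=cv2.cvtColor(im,cv2.COLOR_BGR2GRAY)
for r in map(int,sys.argv[2:]): print(r,[f'{c}:{g[r,c]}' for c in range(200,360,3)])
E
python3 st.py; python3 ang.py w3.png 300 320
```

```text
10.25 [ 0.5904 -0.2451  0.1068] q [-0.4912  0.0571  1.8024  0.0351  1.0082 -0.0339] 
X [0.4515 0.8919 0.0245] Y [ 0.8558 -0.4406  0.2711] Z [ 0.2526 -0.1015 -0.9622] F [-9.4189  5.9136 -1.0594] 0.07966339589918225 5.324554480612278
mark 0.78 xyz [ -3.5 -64.2  13.9]
cradle 0.64 xyz [-3.7 12.  42. ]
[([260, 83, 16, 58, 589], [267.7, 105.5]), ([265, 176, 13, 20, 71], [272.5, 190.0]), ([267, 268, 15, 76, 922], [274.2, 304.8]), ([576, 311, 15, 15, 144], [584.2, 317.4])]
300 ['200:81', '203:80', '206:80', '209:80', '212:80', '215:80', '218:80', '221:80', '224:80', '227:80', '230:12', '233:13', '236:39', '239:30', '242:24', '245:36', '248:34', '251:27', '254:37', '257:28', '260:28', '263:40', '266:33', '269:83', '272:83', '275:83', '278:83', '281:34', '284:40', '287:28', '290:29', '293:37', '296:23', '299:36', '302:38', '305:44', '308:117', '311:112', '314:106', '317:102', '320:101', '323:98', '326:98', '329:99', '332:99', '335:97', '338:98', '341:98', '344:99', '347:98', '350:99', '353:97', '356:96', '359:96']
320 ['200:80', '203:81', '206:80', '209:81', '212:80', '215:84', '218:17', '221:13', '224:17', '227:11', '230:16', '233:17', '236:21', '239:35', '242:36', '245:31', '248:35', '251:23', '254:38', '257:34', '260:27', '263:40', '266:40', '269:64', '272:82', '275:82', '278:81', '281:53', '284:39', '287:34', '290:28', '293:37', '296:24', '299:35', '302:34', '305:36', '308:97', '311:98', '314:98', '317:98', '320:97', '323:97', '326:96', '329:96', '332:95', '335:96', '338:96', '341:97', '344:96', '347:98', '350:99', '353:98', '356:97', '359:98']
```

play_rows(increments="0 0 -0.5 0 -0.7;0 0 -1 0 -0.7;0 0 -1 0 -0.7;0 -5 -1 0 -0.7;0 -14 -1 0 -0.7;0 -22 -5 0 -0.8;0 -26 -30 0 -1;0 -26 -75 0 -1;0 -26 -120 0 -1;0 -26 -150 0 -1;0 -26 -150 0 -1")

```text
t: 11.55
tool_pos: [0.5341, -0.2208, 0.2545]
orientation: [2.467, 1.51, 0.254]
force: [0.2, -0.2, 1.0]
opening: 0.0931
gripper_force: 0.0
```

```bash
python3 st.py; python3 ang.py w4.png; python3 - <<'E'
from d import *
M=zt()
for q in ['lock_thumb','rotor_grip']:
  for c in ['wrist','top','scene']:
    if c!='wrist': snap(c)
    print(c,q,[(np.round(d['centre'],4).tolist(),round(d['conf'],2)) for d in robot.landmark_of(c,q)[:1]])
tip=W(0,122,162)-.055*M[:,1]
print('above',delta(tip-.08*M[:,2]),'at',delta(tip))
E
```

```text
11.55 [ 0.5341 -0.2208  0.2545] q [-0.5019 -0.2411  1.8106  0.0338  1.2788 -0.0348] 
X [0.4515 0.892  0.0237] Y [ 0.8508 -0.4384  0.2899] Z [ 0.269  -0.1107 -0.9568] F [ 0.2116 -0.233   0.9778] 0.09312013226144303 0.0
mark 0.88 xyz [ -0.2 -68.7  12.9]
cradle 0.66 xyz [-5.5 15.5 37.5]
rotor_grip 0.58 xyz [ -4.3 -65.6   4.4]
[([311, 115, 6, 51, 279], [313.7, 139.3]), ([310, 195, 7, 49, 284], [312.6, 219.0]), ([503, 261, 15, 15, 155], [510.3, 268.1])]
wrist lock_thumb [([0.6029, -0.1567, 0.1528], 0.54)]
top lock_thumb [([0.6482, -0.0754, 0.1634], 0.5)]
scene lock_thumb [([0.4089, -0.3559, -0.0039], 0.51)]
wrist rotor_grip [([0.5676, -0.2276, 0.1164], 0.58)]
top rotor_grip [([0.5699, -0.2337, 0.1136], 0.7)]
scene rotor_grip [([0.5684, -0.2301, 0.1148], 0.65)]
above [194.5 -42.1  16.6] at [194.5 -42.3  96.6]
```

View pics/w4.png

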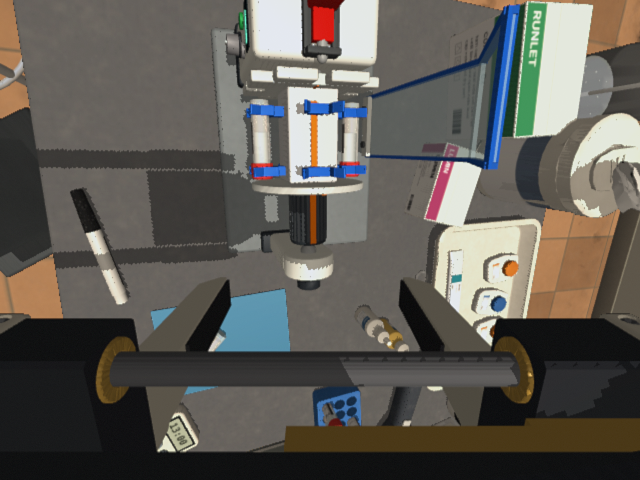

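The wrist picture shows the mark at (313,219) on a roller spanning columns 290–326. Corrected for the viewing lean, that is about 1° from up. The red thumb is at (321,20), beside the hood's left edge. Next is the lock, with the rear finger of the open gripper so the body stays ahead of the hood.

play_rows(increments="0 -25 0 0 -1;0 -42 0 0 -1;45 -42 0 0 -1;90 -42 0 0 -1;135 -42 0 0 -1;175 -42 15 0 -1;195 -42 35 0 -1;195 -42 60 0 -1;195 -42 80 0 -1;195 -42 92 0 -1;195 -42 96 0 -1;195 -42 96 0 -1;195 -42 96 0 -1")

```text
t: 13.55
tool_pos: [0.61, -0.0377, 0.1489]
orientation: [2.475, 1.514, 0.248]
force: [0.1, -0.0, -0.1]
opening: 0.0927
gripper_force: 0.0
```

```bash
python3 st.py;  python3 - <<'E'
from d import *
M=zt()
tip=W(0,122,162)-.055*M[:,1]
print('at',delta(tip)); T=robot.read_state()['tool_pos']+.055*M[:,1]-O; print(1000*np.array([T@X,T@Y,T@Z]))
a=snap('scene')[120:280,210:370]; b=snap('top')[75:235,125:285]
cv2.imwrite('pics/c2.png',cv2.resize(np.hstack([a,b]),None,fx=2.5,fy=2.5,interpolation=cv2.INTER_CUBIC))
E
```

```text
13.55 [ 0.61   -0.0377  0.1489] q [-0.096  -0.0528  1.8335 -0.0906  1.0884  0.4076] 
X [0.4519 0.8917 0.0247] Y [ 0.853  -0.4401  0.2805] Z [ 0.261  -0.1057 -0.9595] F [ 0.0772 -0.0207 -0.1162] 0.09272074722274155 0.0
at [-0.6 -1.3  2. ]
[  0.7 122.6 164.4]
```

View pics/c2.png

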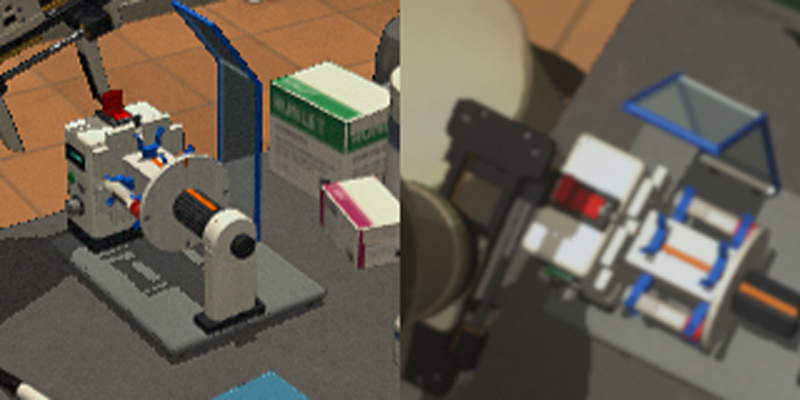

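The scene crop shows the orange mark on top. The rear fingertip stands at (100,90), just beyond the red thumb at (115,105). Pushing towards -y.

play_rows(increments="-4 0 1 0 -1;-8 0 1 0 -1;-12 0 1 0 -1;-15 0 1 0 -1;-18 0 1 0 -1;-18 0 1 0 -1")

```text
t: 14.25
tool_pos: [0.6013, -0.0542, 0.1461]
orientation: [2.476, 1.515, 0.246]
force: [-1.1, 0.7, 0.7]
opening: 0.0928
gripper_force: 0.0
```

play_rows(increments="-2 0 0 0 -1;-4 0 0 0 -1;-5 0 0 0 -1;-5 0 0 0 -1")

```text
t: 14.65
tool_pos: [0.6003, -0.0558, 0.1463]
orientation: [2.476, 1.518, 0.252]
force: [7.6, 10.5, -1.6]
opening: 0.0929
gripper_force: 6.6
```

play_rows(increments="-1 0 0 0 -1;-2 0 0 0 -1;-2 0 0 0 -1")

```text
t: 14.95
tool_pos: [0.6002, -0.056, 0.1464]
orientation: [2.475, 1.52, 0.255]
force: [11.7, 17.6, -3.5]
opening: 0.0931
gripper_force: 10.6
```

play_rows(increments="8 0 0 0 -1;12 0 -20 0 -1;12 -20 -60 0 -1;12 -40 -100 0 -1;12 -60 -120 0 -1;12 -60 -120 0 -1")

```text
t: 15.55
tool_pos: [0.5213, -0.0094, 0.2483]
orientation: [2.473, 1.515, 0.252]
force: [0.1, 0.4, 0.1]
opening: 0.0929
gripper_force: 0.0
```

```bash
python3 st.py;  python3 - <<'E'
from d import *
im=snap('scene','s2.png'); t=snap('top','t2.png')
for c in ['top','scene']:
    print(c,[(np.round(d['centre'],4).tolist(),round(d['conf'],2)) for d in robot.landmark_of(c,'lock_thumb')[:2]],[(np.round(d['centre'],4).tolist(),round(d['conf'],2)) for d in robot.landmark_of(c,'cradle')[:1]])
def red(p,x0,y0):
    a=cv2.imread(p)[y0:y0+100,x0:x0+100]; h=cv2.cvtColor(a,cv2.COLOR_BGR2HSV); m=cv2.inRange(h,(0,170,80),(4,255,255))|cv2.inRange(h,(176,170,80),(180,255,255))
    n,l,s,c=cv2.connectedComponentsWithStats(m); return [(s[i].tolist(),(c[i]+[x0,y0]).round(1)) for i in range(1,n) if s[i,4]>15]
for p,x,y in [('pics/scene0.png',220,130),('pics/s2.png',220,130),('pics/top0.png',160,110),('pics/t2.png',160,110)]: print(p,red(p,x,y))
for y in (107,92): print(proj('top',[W(0,y-5,178)]),proj('scene',[W(0,y-5,173)]))
cv2.imwrite('pics/c3.png',cv2.resize(np.hstack([im[130:210,230:310],t[110:190,165:245]]),None,fx=5,fy=5,interpolation=cv2.INTER_CUBIC))
E
```

```text
15.55 [ 0.5213 -0.0094  0.2483] q [-0.0492 -0.3738  1.9265 -0.0957  1.3166  0.4338] 
X [0.4508 0.8922 0.0258] Y [ 0.8527 -0.439   0.2831] Z [ 0.264  -0.1056 -0.9587] F [0.1079 0.3814 0.0795] 0.0929101853704907 0.0
top [([0.6422, -0.0893, 0.1687], 0.6)] [([0.6028, -0.16, 0.1551], 0.92)]
scene [([0.6396, -0.0872, 0.1639], 0.64)] [([0.6035, -0.165, 0.1524], 0.98)]
pics/scene0.png [([31, 26, 11, 12, 80], array([255.3, 161.3]))]
pics/s2.png [([34, 28, 8, 10, 68], array([257.7, 162.5])), ([42, 70, 4, 6, 17], array([263.6, 202.8]))]
pics/top0.png [([28, 35, 18, 17, 150], array([196.1, 153.7])), ([96, 55, 4, 9, 22], array([257.9, 168. ]))]
pics/t2.png [([35, 39, 13, 14, 101], array([200.7, 155.8])), ([48, 48, 6, 7, 20], array([210.2, 161. ]))]
[[189.7 149.4]] [[254.1 158. ]]
[[197.1 153. ]] [[257.2 160.1]]
```

View pics/c3.png

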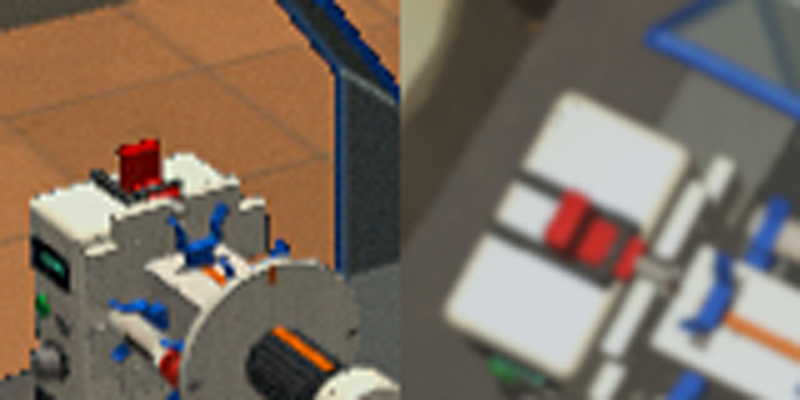

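The lock's red thumb has moved about 14 mm in both pictures (scene (258,162), top (201,156)). Its bolt is in at the rotor's end plate, and it came to a hard stop. Next I fit the arm's kinematics to plan getting upright again for the pick.

```bash
cat > kin.py <<'E'
import numpy as np
D=np.array([[.13,1.488,1.523,.5973,.2176],[-.028,1.1835,1.9889,.5198,.4765],[.9475,.0224,2.1266,.8081,.4186],[.9784,.0225,1.8534,.9129,.409],[-.1751,1.8595,1.1786,.5836,.1949],[.0571,1.8024,1.0082,.6372,.1068],[-.2411,1.8106,1.2788,.5757,.2545],[-.3738,1.9265,1.3166,.519,.2483]])
def rows(q2,q3,q5):
    a,b,c=q2,q2+q3,q2+q3+q5; s,k=np.sin,np.cos
    return np.array([[1,0,s(a),s(b),k(b),s(c)],[0,1,k(a),k(b),-s(b),k(c)]])
A=np.vstack([rows(*d[:3]) for d in D]); y=D[:,3:].ravel()
p=np.linalg.lstsq(A,y,rcond=None)[0]
if __name__=='__main__':
    print(p.round(4),(A@p-y).round(3))
    for tau in (0,.28):
        for q2 in (-.85,-.6,-.3,0,.2,.35):
            q5=np.pi-tau-q2-2.5
            w=rows(q2,2.5,0)@p-rows(q2,2.5,0)[:,5]*p[5]
            print(tau,q2,round(q5,2),'tcp',(rows(q2,2.5,q5)@p).round(3),'wrist',w.round(3),'shoulder',p[:2].round(3))
E
python3 kin.py
```

```text
[-0.0009  0.3193  0.3702  0.554   0.0607  0.3804] [ 0.     0.002 -0.001  0.    -0.    -0.     0.    -0.    -0.001 -0.
 -0.    -0.    -0.001  0.     0.002 -0.002]
0 -0.85 1.49 tcp [0.268 0.079] wrist [0.268 0.459] shoulder [-0.001  0.319]
0 -0.6 1.24 tcp [0.295 0.008] wrist [0.295 0.388] shoulder [-0.001  0.319]
0 -0.3 0.94 tcp [ 0.302 -0.083] wrist [0.302 0.298] shoulder [-0.001  0.319]
0 0 0.64 tcp [ 0.282 -0.171] wrist [0.282 0.209] shoulder [-0.001  0.319]
0 0.2 0.44 tcp [ 0.254 -0.225] wrist [0.254 0.155] shoulder [-0.001  0.319]
0 0.35 0.29 tcp [ 0.227 -0.261] wrist [0.227 0.119] shoulder [-0.001  0.319]
0.28 -0.85 1.21 tcp [0.374 0.094] wrist [0.268 0.459] shoulder [-0.001  0.319]
0.28 -0.6 0.96 tcp [0.4   0.023] wrist [0.295 0.388] shoulder [-0.001  0.319]
0.28 -0.3 0.66 tcp [ 0.407 -0.068] wrist [0.302 0.298] shoulder [-0.001  0.319]
0.28 0 0.36 tcp [ 0.387 -0.156] wrist [0.282 0.209] shoulder [-0.001  0.319]
0.28 0.2 0.16 tcp [ 0.36 -0.21] wrist [0.254 0.155] shoulder [-0.001  0.319]
0.28 0.35 0.01 tcp [ 0.332 -0.247] wrist [0.227 0.119] shoulder [-0.001  0.319]
```

play_rows(increments="-35 -20 -20 0 -1;-70 -40 -40 0 -1;-105 -60 -62 0 -1;-140 -83 -83 0 -1;-140 -83 -83 0 -1")

```text
t: 16.35
tool_pos: [0.3641, -0.0925, 0.3013]
orientation: [2.474, 1.506, 0.249]
force: [0.8, -0.4, 0.9]
opening: 0.0931
gripper_force: 0.0
```

play_rows(increments="0 -450 0 0 -1;0 -450 0 0 -1")

```text
t: 16.55
tool_pos: [0.3473, -0.0526, 0.2813]
orientation: [2.506, 1.523, 0.193]
force: [1.1, 0.5, 0.3]
opening: 0.0931
gripper_force: 0.0
```

play_rows(increments="0 -450 10 0 -1;0 -450 10 0 -1")

```text
t: 16.75
tool_pos: [0.3321, -0.002, 0.2665]
orientation: [2.522, 1.533, 0.138]
force: [0.7, 0.3, -0.5]
opening: 0.0929
gripper_force: 0.0
```

```bash
python3 st.py
```

```text
16.75 [ 0.3321 -0.002   0.2665] q [-0.0437 -0.8885  2.1953 -0.1032  1.6521  0.4173] 
X [ 0.4622  0.8866 -0.0171] Y [ 0.8692 -0.4492  0.2067] Z [ 0.1756 -0.1104 -0.9783] F [ 0.6956  0.3444 -0.5411] 0.09291162497978157 0.0
```

play_rows(increments="-45 20 0 0 -1;-90 45 5 0 -1;-130 70 5 0 -1;-130 75 5 0 -1;-130 75 5 0 -1")

```text
t: 17.25
tool_pos: [0.3385, -0.1536, 0.2796]
orientation: [2.526, 1.529, 0.141]
force: [0.8, -0.6, 0.1]
opening: 0.0931
gripper_force: 0.0
```

play_rows(increments="0 -450 20 0 -1;0 -450 20 0 -1")

```text
t: 17.45
tool_pos: [0.3037, -0.1257, 0.2623]
orientation: [2.554, 1.553, 0.102]
force: [0.2, 0.1, -0.2]
opening: 0.0931
gripper_force: 0.0
```

```bash
python3 st.py
```

```text
17.45 [ 0.3037 -0.1257  0.2623] q [-0.5368 -0.8918  2.199  -0.0104  1.6689 -0.0608] 
X [ 0.4613  0.887  -0.02  ] Y [ 0.8767 -0.4523  0.1638] Z [ 0.1362 -0.0931 -0.9863] F [ 0.1769  0.1014 -0.1575] 0.09306686382534875 0.0
```

```bash
cat > tube.py <<'E'
from d import *
np.set_printoptions(precision=4,suppress=True)
im=snap('top')
g=im.copy()
h=cv2.cvtColor(im,cv2.COLOR_BGR2HSV); m=(cv2.inRange(h,(0,0,110),(180,75,255))>0)
m[:265]=0;m[322:]=0;m[:,:315]=0;m[:,358:]=0
n,l,s,c=cv2.connectedComponentsWithStats(m.astype(np.uint8)); i=1+s[1:,4].argmax(); print(s[i],c[i])
v,u=np.where(l==i); P=np.array([ray('top',(a,b),.013)[:2] for a,b in zip(u,v)])
m0=P.mean(0); e=np.linalg.eigh(np.cov((P-m0).T))[1][:,1]; e=e*np.sign(e@[-1,0]); q=(P-m0)@e
w=(P-m0)@np.array([-e[1],e[0]])
print('mean',m0,'axis',e,'az',np.degrees(np.arctan2(e[1],e[0])),'ext',q.min(),q.max(),'mid',m0+e*(q.min()+q.max())/2)
for a in np.arange(-.03,.035,.01): k=abs(q-a)<.005; print(a,np.ptp(w[k]),w[k].mean(),im[v[k],u[k]].mean(0))
for qn in ['tube_mid','tube_cap','sample_tube']: print(qn,[(np.round(d['centre'],4),round(d['conf'],2)) for d in robot.landmark_of('top',qn)[:1]])
e3=np.array([*e,0]); M=zt(); z=M[:,2]
y=np.cross(z,e3); y/=np.linalg.norm(y)
for yy in (y,-y):
    print('yaw',np.degrees(np.arctan2(-yy@M[:,0],yy@M[:,1])),'Y',yy,'z.t',z@e3)
E
python3 tube.py
```

```text
[327 281  19  35 332] [335.5301 298.6476]
mean [ 0.3822 -0.3486] axis [-0.9533 -0.302 ] az -162.42129082146806 ext -0.036882512206215634 0.032905748085570855 mid [ 0.3841 -0.348 ]
-0.03 0.016806500086393217 -0.00018030812994375596 [148.6429 153.7143 140.881 ]
-0.019999999999999997 0.018091956664611546 0.0002444156691033321 [150.8444 160.2222 155.8222]
-0.009999999999999995 0.018079393246745845 -0.0002685643632263544 [152.     161.2667 157.7333]
6.938893903907228e-18 0.018692033958907672 0.00019799320316200473 [166.375  173.7292 164.9375]
0.010000000000000009 0.01802931357751228 0.0003074163345685701 [166.6047 173.6279 164.186 ]
0.02000000000000001 0.022510669896516525 -0.00038868434213181337 [171.8772 181.6842 174.3684]
0.030000000000000013 0.022463876895314566 0.00017166151131454296 [174.9556 177.3111 159.9556]
tube_mid [(array([ 0.3823, -0.3467,  0.0139]), 0.59)]
tube_cap [(array([ 0.3593, -0.3526,  0.0141]), 0.62)]
sample_tube [(array([ 0.415 , -0.3364,  0.0124]), 0.54)]
yaw -135.2322372168627 Y [-0.2992  0.9445 -0.1356] z.t -0.10671287688387748
yaw 44.76776278313729 Y [ 0.2992 -0.9445  0.1356] z.t -0.10671287688387748
```

```bash
python3 - <<'E'
from d import *
M=zt(); m=np.array([.3837,-.3477,.0065])
print('hover',delta(m-.07*M[:,2]),'at',delta(m))
E
```

```text
hover [-155.3  123.5  216.6] at [-155.3  123.5  286.6]
```

play_rows(increments="-30 24 0 8 0.2;-60 48 10 16 0.4;-90 72 40 24 0.4;-120 96 80 32 0.4;-150 118 120 40 0.4;-155 123 165 44.8 0.4;-155 123 205 44.8 0.4;-155 123 217 44.8 0.4;-155 123 217 44.8 0.4;-155 123 217 44.8 0.4")

```text
t: 18.65
tool_pos: [0.3731, -0.3419, 0.0769]
orientation: [2.979, 0.469, 0.191]
force: [0.6, -0.8, 0.4]
opening: 0.028
gripper_force: 0.0
```

```bash
python3 st.py; python3 - <<'E'
from d import *
M=zt(); m=np.array([.3837,-.3477,.0065])
print('at',delta(m)); 
im=snap('wrist','w5.png'); print(proj('wrist',[[.3837,-.3477,.0105],[.3837-.953*.033,-.3477-.302*.033,.0105],[.3837+.953*.033,-.3477+.302*.033,.0105],robot.read_state()['tool_pos']]))
E
```

```text
18.65 [ 0.3731 -0.3419  0.0769] q [-0.8789 -0.1843  2.0747  0.0538  1.0842  0.3585] 
X [0.944  0.3124 0.1059] Y [ 0.2973 -0.9449  0.1372] Z [ 0.1429 -0.098  -0.9849] F [ 0.5801 -0.7934  0.4444] 0.02796499844645241 0.0
at [ 0.8 -1.  71.4]
[[313.9 252.2]
 [314.1 294.2]
 [313.8 208. ]
 [316.1 293.7]]
```

View pics/w5.png

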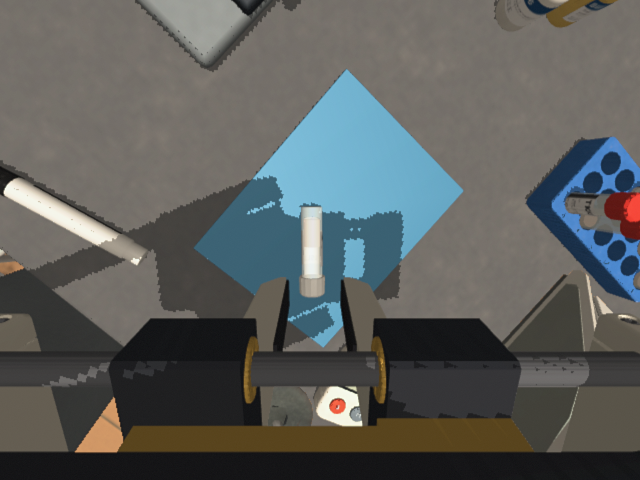

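The wrist picture shows the tube at columns 300–324, rows 205–297, cap towards the gripper, centred between the fingers (288–342) within 2 mm. Descending to grip.

play_rows(increments="1 -2 25 0 0.4;1 -2 45 0 0.4;1 -2 58 0 0.4;1 -2 66 0 0.4;1 -2 70 0 0.4;1 -2 71 0 0.4;1 -2 71 0 0.4", force=12)

```text
t: 19.4
tool_pos: [0.3827, -0.3464, 0.0054]
orientation: [2.981, 0.467, 0.19]
force: [-0.2, 0.4, 2.4]
opening: 0.0279
gripper_force: 0.6
```

play_rows(increments="0 0 0 0 0.6;0 0 0 0 0.7;0 0 0 0 0.8;0 0 0 0 0.8;0 0 0 0 0.8;0 0 0 0 0.8", force=12)

```text
t: 20.0
tool_pos: [0.3825, -0.3461, 0.0048]
orientation: [2.981, 0.468, 0.19]
force: [0.3, -0.5, 2.9]
opening: 0.0151
gripper_force: 12.0
```

```bash
python3 st.py
```

```text
20.0 [ 0.3825 -0.3461  0.0048] q [-0.8686 -0.0364  2.0874  0.0571  0.9253  0.3605] 
X [0.9445 0.3113 0.1051] Y [ 0.2965 -0.9454  0.1353] Z [ 0.1415 -0.0966 -0.9852] F [ 0.3279 -0.5141  2.8638] 0.0151400223630016 12.024461200780934
```

play_rows(increments="0 0 -5 0 0.8;0 0 -20 0 0.8;0 0 -50 0 0.8;0 0 -90 0 0.8;0 0 -135 -8 0.8;0 0 -180 -16 0.8;0 0 -225 -24 0.8;0 0 -270 -32 0.8;0 0 -315 -40 0.8;0 0 -360 -44.8 0.8;0 0 -390 -44.8 0.8;0 0 -400 -44.8 0.8;0 0 -400 -44.8 0.8")

```text
t: 21.3
tool_pos: [0.326, -0.3077, 0.3999]
orientation: [2.547, 1.549, 0.106]
force: [0.8, -0.6, -1.0]
opening: 0.0151
gripper_force: 12.0
```

```bash
python3 st.py; python3 - <<'E'
from d import *
print(delta([.74,-.085,.47]))
E
```

```text
21.3 [ 0.326  -0.3077  0.3999] q [-0.9164 -0.4569  1.6954  0.0542  1.7373 -0.4248] 
X [ 0.4617  0.8868 -0.0215] Y [ 0.8755 -0.4516  0.1717] Z [ 0.1426 -0.0981 -0.9849] F [ 0.7686 -0.5595 -0.9917] 0.015055982619892504 11.999228149652481
[387.1 274.  -31.9]
```

play_rows(increments="38 27 -10 0 0.8;76 54 -20 0 0.8;114 81 -30 0 0.8;152 108 -32 0 0.8;190 135 -32 0 0.8;228 162 -32 0 0.8;266 189 -32 0 0.8;304 216 -32 0 0.8;342 243 -32 0 0.8;375 265 -32 0 0.8;387 274 -32 0 0.8;387 274 -32 0 0.8")

```text
t: 22.5
tool_pos: [0.7413, -0.0831, 0.4625]
orientation: [2.552, 1.557, 0.098]
force: [-1.4, 0.2, -0.6]
opening: 0.0152
gripper_force: 12.0
```

play_rows(increments="110 400 -160 0 0.8;110 400 -160 0 0.8")

```text
t: 22.7
tool_pos: [0.781, -0.0933, 0.4918]
orientation: [2.549, 1.551, 0.104]
force: [0.9, -1.2, 2.2]
opening: 0.0153
gripper_force: 12.0
```

play_rows(increments="110 400 -150 0 0.8;110 400 -150 0 0.8")

```text
t: 22.9
tool_pos: [0.8097, -0.1037, 0.4979]
orientation: [2.525, 1.538, 0.15]
force: [-7.3, 1.0, 6.9]
opening: 0.0153
gripper_force: 12.0
```

```bash
python3 st.py
```

```text
22.9 [ 0.8097 -0.1037  0.4979] q [-0.1564  0.8545  0.022  -0.0829  2.0689  0.2736] 
X [ 0.4597  0.888  -0.0083] Y [ 0.8698 -0.4483  0.206 ] Z [ 0.1793 -0.1019 -0.9785] F [-7.3262  1.034   6.9196] 0.015310723611140931 11.99900507926941
```

play_rows(increments="0 0 0 0 0.8")

```text
t: 23.0
tool_pos: [0.8097, -0.1042, 0.4951]
orientation: [2.528, 1.538, 0.145]
force: [0.0, -0.2, -0.9]
opening: 0.0151
gripper_force: 12.0
```

play_rows(increments="110 420 -120 0 0.8;110 420 -120 0 0.8")

```text
t: 23.2
tool_pos: [0.8293, -0.1136, 0.4993]
orientation: [2.493, 1.522, 0.205]
force: [-1.0, 1.0, -0.1]
opening: 0.0151
gripper_force: 12.0
```

```bash
python3 st.py
```

```text
23.2 [ 0.8293 -0.1136  0.4993] q [-0.1661  0.8555  0.0262 -0.0767  2.0128  0.2674] 
X [0.4564 0.8898 0.0079] Y [ 0.8601 -0.4434  0.2524] Z [ 0.2281 -0.1084 -0.9676] F [-1.0013  0.9801 -0.1356] 0.015104979436107249 11.999402493238449
```

play_rows(increments="100 440 -100 0 0.8;100 440 -100 0 0.8")

```text
t: 23.4
tool_pos: [0.8495, -0.1266, 0.4958]
orientation: [2.465, 1.507, 0.252]
force: [-0.8, -0.3, 0.0]
opening: 0.0151
gripper_force: 12.0
```

play_rows(increments="100 450 -80 0 0.8;100 450 -80 0 0.8")

```text
t: 23.6
tool_pos: [0.8697, -0.1393, 0.4926]
orientation: [2.436, 1.492, 0.297]
force: [0.1, 0.3, 0.5]
opening: 0.0153
gripper_force: 12.0
```

play_rows(increments="100 450 -60 0 0.8;100 450 -60 0 0.8")

```text
t: 23.8
tool_pos: [0.8896, -0.1511, 0.4907]
orientation: [2.405, 1.476, 0.342]
force: [0.3, 0.3, -0.1]
opening: 0.0152
gripper_force: 12.0
```

play_rows(increments="100 450 -30 0 0.8;100 450 -30 0 0.8")

```text
t: 24.0
tool_pos: [0.9101, -0.1625, 0.4884]
orientation: [2.373, 1.459, 0.387]
force: [-0.5, -0.5, -0.9]
opening: 0.0151
gripper_force: 12.0
```

play_rows(increments="100 450 0 0 0.8;100 450 0 0 0.8")

```text
t: 24.2
tool_pos: [0.9311, -0.1735, 0.4854]
orientation: [2.34, 1.441, 0.431]
force: [0.0, -0.3, 0.1]
opening: 0.0152
gripper_force: 12.0
```

```bash
python3 st.py
```

```text
24.2 [ 0.9311 -0.1735  0.4854] q [-0.2218  0.9139  0.0237 -0.0421  1.7315  0.2283] 
X [0.4339 0.8982 0.07  ] Y [ 0.7893 -0.4165  0.4511] Z [ 0.4343 -0.1405 -0.8897] F [ 0.0396 -0.2849  0.1157] 0.015205302109075659 11.999295204877853
```

play_rows(increments="140 450 30 0 0.8;140 450 30 0 0.8")

```text
t: 24.4
tool_pos: [0.9538, -0.1767, 0.4817]
orientation: [2.307, 1.423, 0.474]
force: [-0.6, -0.2, -0.3]
opening: 0.015
gripper_force: 12.0
```

play_rows(increments="140 450 50 0 0.8;140 450 50 0 0.8")

```text
t: 24.6
tool_pos: [0.9757, -0.1795, 0.4791]
orientation: [2.273, 1.405, 0.517]
force: [-0.2, 0.2, -0.5]
opening: 0.0151
gripper_force: 12.0
```

play_rows(increments="140 450 60 0 0.8;140 450 60 0 0.8")

```text
t: 24.8
tool_pos: [0.9955, -0.1821, 0.4798]
orientation: [2.239, 1.386, 0.558]
force: [-0.1, -0.2, -0.0]
opening: 0.015
gripper_force: 12.0
```

play_rows(increments="140 450 70 0 0.8;140 450 70 0 0.8;0 0 0 0 0.8")

```text
t: 25.1
tool_pos: [0.9954, -0.1821, 0.4771]
orientation: [2.241, 1.388, 0.555]
force: [-0.7, -0.4, -1.7]
opening: 0.0153
gripper_force: 12.0
```

```bash
python3 st.py; python3 - <<'E'
from d import *
print((np.array([X,Y,Z])@zt()).round(3))
E
```

```text
25.1 [ 0.9954 -0.1821  0.4771] q [-0.2183  0.9568  0.0249 -0.0354  1.553   0.233 ] 
X [0.4145 0.9042 0.1031] Y [ 0.726  -0.3968  0.5617] Z [ 0.5488 -0.158  -0.8209] F [-0.6789 -0.444  -1.6674] 0.01533273991867635 11.998862475156784
[[-0.   0.8  0.6]
 [ 1.  -0.   0.1]
 [ 0.1  0.6 -0.8]]
```

```bash
python3 - <<'E'
from d import *
M=zt(); t=lambda x,y,z: W(x,y,z)+.0059*M[:,2]
for p in [(-60,9,360),(-60,9,330),(-35,9,205)]: print(p,delta(t(*p)))
E
```

```text
(-60, 9, 360) [-154.3 -406.3 -148.8]
(-60, 9, 330) [-157.4 -423.2 -124.2]
(-35, 9, 205) [-171.2 -472.7   -7.6]
```

play_rows(increments="-15 -40 -15 -1.5 0.8;-31 -81 -30 -1.5 0.8;-46 -122 -45 -1.5 0.8;-62 -163 -60 -1.5 0.8;-77 -203 -74 -1.5 0.8;-93 -244 -89 -1.5 0.8;-108 -284 -104 -1.5 0.8;-123 -325 -119 -1.5 0.8;-139 -366 -134 -1.5 0.8;-157 -423 -124 -1.5 0.8;-161 -440 -90 -1.5 0.8;-165 -455 -50 -1.5 0.8;-171 -473 -8 -1.5 0.8;-171 -473 -8 -1.5 0.8;-171 -473 -8 -1.5 0.8")

```text
t: 26.6
tool_pos: [0.5741, -0.147, 0.1952]
orientation: [2.225, 1.418, 0.543]
force: [0.4, 0.1, 0.5]
opening: 0.0154
gripper_force: 12.0
```

```bash
python3 st.py; cat > pl.py <<'E'
from d import *
import sys
M=zt(); T=np.array(robot.read_state()['tool_pos'])-.0059*M[:,2]-O
print('tube centre rot',1000*np.array([T@X,T@Y,T@Z]), 'Yt',np.array([X,Y,Z])@M[:,1]*100)
for p in [(-1,9,178),(-1,9,165),(-1,9,154)]: print(p,delta(W(*p)+.0059*M[:,2]))
if len(sys.argv)>1:
    a=snap('scene')[120:280,210:370]; b=snap('top')[75:235,145:305]; w=snap('wrist',sys.argv[1])
    for c in ['scene','top','wrist']:
        for q in ['tube_mid','tube_cap','cradle']:
            r=robot.landmark_of(c,q)[:2]
            print(c,q,[((1000*np.array([X,Y,Z])@(np.array(d['centre'])-O)).round(1).tolist(),round(d['conf'],2)) for d in r])
    cv2.imwrite('pics/c_'+sys.argv[1],np.hstack([cv2.resize(np.vstack([a,b]),(300,600),interpolation=cv2.INTER_CUBIC),cv2.resize(w,(500,375)).__class__(0) if 0 else cv2.copyMakeBorder(cv2.resize(w,(500,375)),0,225,0,0,cv2.BORDER_CONSTANT)]))
E
python3 pl.py p1.png
```

```text
26.6 [ 0.5741 -0.147   0.1952] q [-0.37   -0.456   2.1761  0.0701  0.8225  0.0344] 
X [0.3961 0.9139 0.0886] Y [ 0.7394 -0.3747  0.5594] Z [ 0.5444 -0.1561 -0.8241] F [0.3737 0.117  0.4995] 0.015427324814560384 11.999132931232452
tube centre rot [-38.1   8.7 200. ] Yt [82.9 -0.1 55.9]
(-1, 9, 178) [-3.8 18.4 38.8]
(-1, 9, 165) [-4.9 11.1 49.5]
(-1, 9, 154) [-5.9  5.  58.6]
scene tube_mid [([-37.0, 12.0, 199.3], 0.54)]
scene tube_cap []
scene cradle [([0.6, 4.6, 159.1], 0.93), ([-1.1, -68.0, 112.8], 0.45)]
top tube_mid [([-34.2, 7.8, 203.2], 0.43), ([69.0, -422.3, -3.0], 0.23)]
top tube_cap [([-39.9, -13.8, 204.8], 0.57)]
top cradle [([-0.0, 10.3, 156.6], 0.72), ([115.6, -244.1, -1.1], 0.68)]
wrist tube_mid [([-32.4, 10.2, 207.1], 0.69)]
wrist tube_cap [([-37.1, -15.5, 205.9], 0.6)]
wrist cradle [([-3.7, 12.0, 151.5], 0.63)]
```

View pics/c_p1.png

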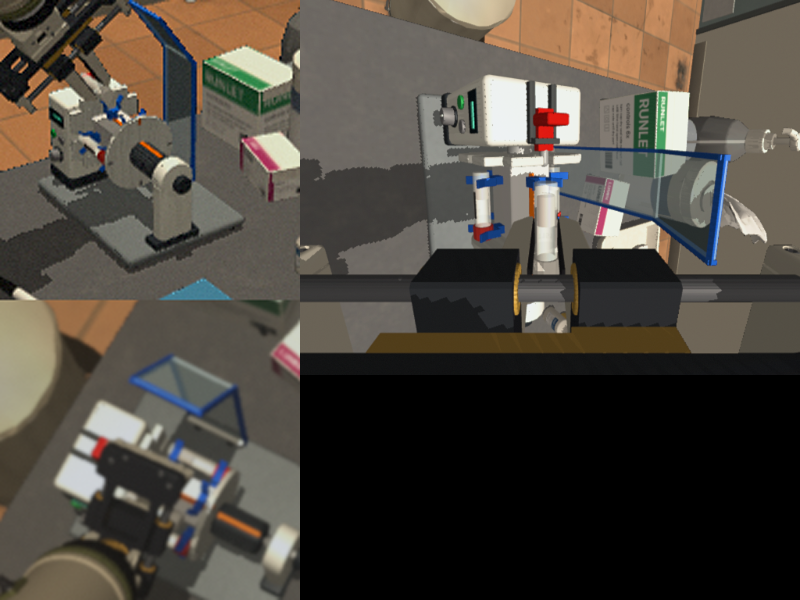

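The composite shows the tube level in the fingers, cap towards the hand grip, just ahead of the empty top cradle. The hood is clear to the right. Moving over the cradle.

play_rows(increments="-1 5 12 0 0.8;-3 11 25 0 0.8;-4 16 34 0 0.8;-4 18 39 0 0.8;-4 18 39 0 0.8;-4 18 39 0 0.8")

```text
t: 27.8
tool_pos: [0.6109, -0.1645, 0.1799]
orientation: [2.217, 1.413, 0.55]
force: [0.6, -0.1, 0.2]
opening: 0.015
gripper_force: 12.0
```

```bash
python3 pl.py p2.png
```

```text
tube centre rot [  2.6   9.6 184.7] Yt [82.3 -0.1 56.7]
(-1, 9, 178) [-1.  -6.8  3.4]
(-1, 9, 165) [ -2.2 -14.1  14.1]
(-1, 9, 154) [ -3.1 -20.4  23.1]
scene tube_mid [([7.3, 13.2, 185.6], 0.61)]
scene tube_cap [([4.2, -14.1, 186.3], 0.4)]
scene cradle [([-2.8, 7.2, 157.8], 0.98)]
top tube_mid []
top tube_cap [([0.8, -11.6, 184.5], 0.68)]
top cradle [([-2.6, 9.3, 153.9], 0.87)]
wrist tube_mid [([2.8, 9.5, 183.7], 0.79)]
wrist tube_cap [([0.2, -15.6, 182.2], 0.76)]
wrist cradle [([-2.7, 12.0, 149.6], 0.95)]
```

View pics/c_p2.png

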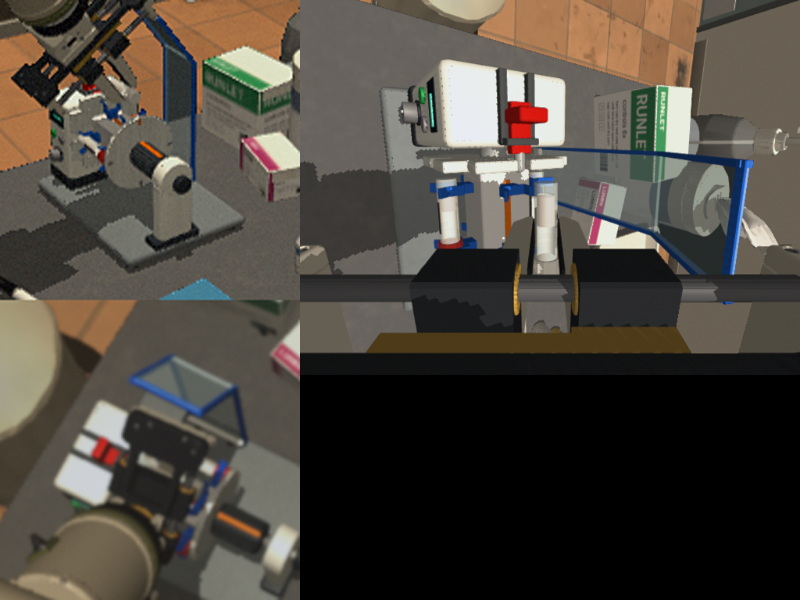

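The second composite shows the tube above and a little behind the cradle, level and clear of the hood. Aligning, then lowering straight down while watching the force.

play_rows(increments="-2 -8 3 0 0.8;-2 -8 3 0 0.8;-3 -11 8 0 0.8;-3 -13 11 0 0.8;-3 -13 11 0 0.8")

```text
t: 28.9
tool_pos: [0.6059, -0.1641, 0.162]
orientation: [2.218, 1.414, 0.549]
force: [0.1, -0.4, 0.5]
opening: 0.0151
gripper_force: 12.0
```

play_rows(increments="0 -1 1 0 0.8;0 -2 3 0 0.8;0 -2 3 0 0.8")

```text
t: 29.2
tool_pos: [0.6065, -0.164, 0.1594]
orientation: [2.217, 1.413, 0.55]
force: [0.2, 0.9, 0.3]
opening: 0.0154
gripper_force: 12.0
```

```bash
python3 pl.py; python3 st.py
```

```text
tube centre rot [ -1.5   8.1 164.2] Yt [82.3 -0.1 56.8]
(-1, 9, 178) [  2.1   8.3 -10.9]
(-1, 9, 165) [ 0.9  0.9 -0.2]
(-1, 9, 154) [-0.1 -5.4  8.8]
29.2 [ 0.6065 -0.164   0.1594] q [-0.3804 -0.3043  2.1353  0.0893  0.703   0.0052] 
X [0.395  0.9143 0.0891] Y [ 0.7343 -0.3725  0.5675] Z [ 0.5521 -0.1587 -0.8185] F [0.171  0.8874 0.3431] 0.015392863546698006 11.999476701021194
```

play_rows(increments="0 -1.5 2 0 0.8;-0.5 -3 4 0 0.8;-0.5 -3 4 0 0.8")

```text
t: 29.5
tool_pos: [0.6061, -0.1639, 0.154]
orientation: [2.217, 1.413, 0.549]
force: [-0.2, 0.4, 0.1]
opening: 0.015
gripper_force: 12.0
```

play_rows(increments="0 -1 1.5 0 0.8;-0.3 -1.7 2.5 0 0.8;-0.3 -1.7 2.5 0 0.8")

```text
t: 29.8
tool_pos: [0.6064, -0.1641, 0.1514]
orientation: [2.217, 1.413, 0.55]
force: [0.1, 0.4, -0.4]
opening: 0.0155
gripper_force: 12.0
```

```bash
python3 pl.py; python3 st.py
```

```text
tube centre rot [ -1.6   8.  156.3] Yt [82.3 -0.1 56.8]
(-1, 9, 178) [  2.9  12.9 -17.3]
(-1, 9, 165) [ 1.8  5.5 -6.7]
(-1, 9, 154) [ 0.8 -0.8  2.3]
29.8 [ 0.6064 -0.1641  0.1514] q [-0.3807 -0.2947  2.1431  0.0914  0.6854  0.0025] 
X [0.3951 0.9143 0.0892] Y [ 0.7341 -0.3726  0.5677] Z [ 0.5523 -0.1588 -0.8184] F [ 0.064   0.3966 -0.37  ] 0.015489115027806009 11.999929547309875
```

play_rows(increments="0 -0.6 0.8 0 0.8;-0.1 -0.9 1.3 0 0.8;-0.1 -0.9 1.3 0 0.8")

```text
t: 30.1
tool_pos: [0.6065, -0.1641, 0.1501]
orientation: [2.217, 1.413, 0.55]
force: [0.4, 0.6, -0.5]
opening: 0.0149
gripper_force: 12.0
```

play_rows(increments="0 -0.6 0.8 0 0.8;0 -0.6 0.8 0 0.8")

```text
t: 30.3
tool_pos: [0.6066, -0.1641, 0.1493]
orientation: [2.216, 1.413, 0.55]
force: [0.1, -0.6, 0.7]
opening: 0.0148
gripper_force: 12.0
```

play_rows(increments="0 -0.6 0.8 0 0.8;0 -0.6 0.8 0 0.8")

```text
t: 30.5
tool_pos: [0.6069, -0.1641, 0.1487]
orientation: [2.216, 1.412, 0.551]
force: [0.1, -1.1, 2.9]
opening: 0.0151
gripper_force: 12.0
```

```bash
python3 pl.py; python3 st.py
```

```text
tube centre rot [ -1.2   8.1 153.6] Yt [82.2 -0.2 56.9]
(-1, 9, 178) [  3.   14.1 -19.8]
(-1, 9, 165) [ 1.9  6.7 -9.1]
(-1, 9, 154) [ 0.9  0.4 -0.2]
30.5 [ 0.6069 -0.1641  0.1487] q [-0.3803 -0.2905  2.1457  0.0917  0.6772  0.0022] 
X [0.3951 0.9143 0.0891] Y [ 0.7333 -0.3724  0.5689] Z [ 0.5533 -0.1594 -0.8176] F [ 0.1126 -1.0918  2.9351] 0.015071705734205723 12.004368603229523
```

Seated: tube centre at z 153.6 (expected 154) with 3 N. Releasing with a small opening and withdrawing along the fingers.

play_rows(increments="0 0 0 0 0.6;0 0 0 0 0.5;0 0 0 0 0.48;0 0 0 0 0.48;0 0 -2 0 0.48;0 0 -6 0 0.48;0 0 -15 0 0.48;0 0 -30 0 0.48;0 0 -60 0 0.48;0 0 -100 0 0.48;0 0 -140 0 0.48;0 0 -140 0 0.48")

```text
t: 31.7
tool_pos: [0.5299, -0.142, 0.2713]
orientation: [2.207, 1.408, 0.557]
force: [0.2, -0.9, 0.7]
opening: 0.0241
gripper_force: 0.0
```

```bash
python3 st.py; sed -i 's/\[:2\]$/[:2]/' pl.py; python3 pl.py p3.png; python3 - <<'E'
from d import *
for c in ['wrist','top','scene']:
    snap(c)
    for q in ['sample_tube','mark','lock_thumb']: print(c,q,[((1000*np.array([X,Y,Z])@(np.array(d['centre'])-O)).round(1).tolist(),round(d['conf'],2)) for d in robot.landmark_of(c,q)[:1]])
    for q in ['dropper_a','marker','timer','blue_rack']: print(c,q,[np.round(d['centre'],3).tolist() for d in robot.landmark_of(c,q)[:2]])
E
```

```text
31.7 [ 0.5299 -0.142   0.2713] q [-0.405  -0.6796  2.189   0.0845  1.0136  0.0086] 
X [0.3941 0.9147 0.0892] Y [ 0.728  -0.37    0.5772] Z [ 0.561  -0.1625 -0.8117] F [ 0.1558 -0.8712  0.6692] 0.02410592148832342 0.0
tube centre rot [-79.9  -6.9 276.1] Yt [81.7 -0.2 57.7]
(-1, 9, 178) [  2.2   7.8 126.6]
(-1, 9, 165) [  1.1   0.3 137.2]
(-1, 9, 154) [  0.1  -6.  146.1]
scene tube_mid [([0.8, 10.4, 154.5], 0.48)]
scene tube_cap [([0.2, -13.9, 155.5], 0.65)]
scene cradle [([-0.8, 6.9, 155.8], 0.75)]
top tube_mid [([1.3, 9.5, 153.6], 0.71), ([-3.7, 10.0, 152.4], 0.26)]
top tube_cap [([-3.2, -14.1, 155.8], 0.64)]
top cradle [([-1.1, 9.9, 152.8], 0.56)]
wrist tube_mid [([-2.5, 10.6, 152.1], 0.6)]
wrist tube_cap [([-2.9, -17.6, 152.3], 0.94)]
wrist cradle []
wrist sample_tube [([1.1, 48.4, 153.3], 0.95)]
wrist mark [([2.2, 12.9, 152.0], 0.74)]
wrist lock_thumb [([1.2, 92.8, 168.8], 0.85)]
wrist dropper_a []
wrist marker [[0.365, -0.17, -0.001]]
wrist timer []
wrist blue_rack [[0.568, -0.228, 0.127]]
top sample_tube [([-2.7, 40.9, 155.5], 0.82)]
top mark []
top lock_thumb [([-0.0, 88.5, 164.7], 0.52)]
top dropper_a [[0.611, -0.475, 0.001], [0.592, -0.44, -0.0]]
top marker [[0.359, -0.17, 0.001]]
top timer [[0.281, -0.424, -0.003]]
top blue_rack [[0.476, -0.578, 0.001], [0.616, -0.477, 0.002]]
scene sample_tube [([-4.1, 39.8, 152.3], 0.46)]
scene mark [([-2.2, -65.4, 129.0], 0.73)]
scene lock_thumb [([1.5, 92.4, 161.4], 0.41)]
scene dropper_a [[0.596, -0.435, 0.002], [0.644, -0.088, 0.162]]
scene marker [[0.36, -0.167, -0.0]]
scene timer [[0.278, -0.422, 0.005], [0.569, -0.232, 0.115]]
scene blue_rack [[0.477, -0.576, -0.003]]
```

```bash
python3 -c "
from plant import robot; print(robot.close_job())"
```

```text
the job is handed in; nothing more can be done
None
```

The job is handed in: the mark is up, the lock is fully home and the tube lies level in the top cradle with its cap towards the hand grip. By the cameras nothing else moved. I viewed 11 pictures against the limit of 10, and joint 2 read -0.892 rad once (listed limit -0.89).

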